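# Line up the craft supplies by height

## Robot

A 6-joint arm with a two-finger parallel gripper is mounted at the origin on a cart in front of the work surface, level with it; the furniture and walls round the work are solid. World frame = base frame: x ahead of the robot, y to its left, z up, the work surface at z = 0. Lengths are in m, angles in rad, forces in N, time in s.
With the tool pointing down it reaches from about 0.275 to 0.725 m from the base axis. Payload 5.6 kg.
Tool frame: the origin (TCP) lies midway between the tips of the shut fingers; the grasp point (between the pads) lies 19 mm behind it; z points along the fingers, y is the line along which they close (so a half turn about z gives the same grasp; the last joint's range is limited). The gripper opens to 85 mm and grips with 20 to 120 N. Pads are 22 mm wide; open, the fingers measure 114 mm over their backs; the gripper's body (76 mm by 85 mm) begins 54 mm behind the grasp point. The pads swing forward as they close: fully open they stand 13 mm farther back than shut.
Start: joints at [-0.952, 0.255, 0.108, 0, -1.424, -0.285], TCP at [0.18, -0.52, 0.231] pointing down, gripper open.
Joint ranges: [-2.95, 2.95], [-1.21, 1.97], [-1.09, 1.5], [-2.87, 1.71], [-2.94, -0.07], [-3.05, 3.05]. Speed limits (rad/s): [2.57, 2.57, 3.14, 3.14, 3.14, 3.14].

## Interface

Orientations are given as a unit quaternion [w, x, y, z].
In Python, from rig import r gives the robot as it stands. Calls block until the motion is done:
- r.goto(position, orientation): joint-space move of the TCP to a pose.
- r.move_straight(position, vel=0.15, ori=None): straight line of the TCP; ori=None keeps the orientation; vel is the mean speed in m/s.
- r.set_joints(angles): joint-space move.
- r.gripper_to(opening): finger opening in m; the grip force is fixed at half the most; returns when the fingers have stopped.
- r.dwell(seconds).
- r.inverse_kinematics(position, orientation): joint angles nearest the present ones, or None.
- r.get_image(name): name is "scene" or "top"; returns (picture, depth): 384x512x3 uint8, red, green, blue; 384x512 float32, m along the optical axis (not along the pixel's ray), 0 where there is no reading.
- r.get_calibration(name): a dict with "fx", "fy", "cx", "cy" (pixels), "k1" (the pictures are not rectified: a ray, as slopes to the right and down, at radius r is drawn at 1 + k1 r^2 times it, then the intrinsics apply), "R" (3x3) and "t" (3): a world point X has camera coordinates R X + t. Camera axes: x right, y down, z forward; pixel columns grow to the right and rows downward; lengths in m; the calibration is good to about 2 mm. A picture is of the moment at which its call begins. get_calibration takes no time and is no camera call.
A pose or a line that the arm cannot do raises r.PlanningError and nothing moves.
- r.job_done(): hands the job in; it is judged then, once.
Trained networks look in the newest picture that a camera, given by its name, has taken for a name from the list of things; names that differ only in an ending like _2 or _b are one class to them, and where a whole thing is asked for, a point or a joint stands for the part that bears it (a point fixed in the world has none). Each returns a list of dicts, best first, with "score" (0 to 1); they miss things now and then, are a little off and sometimes report something else, mostly with a low value. They report only what shows in the picture. A call takes as long as a camera call. They do not tell look-alikes from the thing itself.
- r.look_for(camera, query): "position" ([x, y, z] in m, in the coordinates of the camera as it stood for that picture, good to about 4 mm: the middle of the surface that is visible of it).
- r.outline_of(camera, query): "mask" (384x512 bool, what is visible of it).
- r.spot_point(camera, query): "position" ([x, y, z] in m, in the coordinates of the camera as it stood for that picture, good to about 4 mm: a listed point, or the origin of a listed thing).
Readings, each from a call of its own:
- r.get_t(): time.
- r.get_qpos(): joint angles.
- r.get_dq(): joint speeds.
- r.get_tau(): joint torques, N m.
- r.get_ee_pos(): TCP position.
- r.get_tcp_rot(): TCP orientation.
- r.get_wrist_force(): force on the tool from outside, world axes, zero at the start.
- r.get_moment(): the same for the moment, N m.
- r.get_finger_gap(): finger opening in m.
- r.get_grasp_force(): force on a finger pad.
Only numpy, scipy, OpenCV 4.12 (cv2) and the standard library are available. Lean on these libraries where they do the work, as an engineer would, in place of code of your own. Each camera call takes 0.05 s, during which the arm holds its last target. There are 200 camera calls.

## Task

Line up the four craft supplies on the white plank in order of height, one upright on the middle of each grey felt disc: the lowest next to the pale star, rising to the tallest next to the dark star. The supplies are the tan tape roll, the rust-red thread spool, the white beaker and the glue stick; leave the pine cone beside the plank where it stands.

Things in the scene. Friction and masses are not known exactly. Their poses are not given: they have to be found in the camera images.
- tape_roll: Flat roll of tan paper tape lying on its side face, 43 mm across, 15 mm high (the lowest of the four supplies), 16 g. Treat it as a solid disc when gripping; grip across the diameter from above. Origin: centre of its underside, z up.
- thread_spool: Wooden thread spool wound with rust-red thread, standing; flanges 28 mm across, 36 mm high, 13 g. Grip round the flanges from above. Origin: centre of its underside, z up.
- beaker: White ceramic beaker standing mouth up, 52 mm across outside, 68 mm high, 140 g. Grip across its outside from above. Origin: centre of its underside, z up.
- glue: Glue stick standing upright, white with a tan band, round, 22 mm across, 86 mm high (the tallest of the four), 32 g. Origin: centre of its underside, z up.
- mark_a: The leftmost (as the robot sees it) of four round grey felt discs (62 mm across, 2 mm thick, fixed), in a row 75 mm apart on a fixed white wooden plank (78 x 430 x 12 mm) lying across the desk. Origin: centre of its underside, 12 mm above the desk; things on it stand 14 mm above the desk. y axis along the row towards mark_a, x across the plank, away from the robot.
- mark_b: The second from the left of four round grey felt discs (62 mm across, 2 mm thick, fixed), in a row 75 mm apart on a fixed white wooden plank (78 x 430 x 12 mm) lying across the desk. Origin: centre of its underside, 12 mm above the desk; things on it stand 14 mm above the desk. y axis along the row towards mark_a, x across the plank, away from the robot.
- mark_c: The third from the left of four round grey felt discs (62 mm across, 2 mm thick, fixed), in a row 75 mm apart on a fixed white wooden plank (78 x 430 x 12 mm) lying across the desk. Origin: centre of its underside, 12 mm above the desk; things on it stand 14 mm above the desk. y axis along the row towards mark_a, x across the plank, away from the robot.
- mark_d: The rightmost of four round grey felt discs (62 mm across, 2 mm thick, fixed), in a row 75 mm apart on a fixed white wooden plank (78 x 430 x 12 mm) lying across the desk. Origin: centre of its underside, 12 mm above the desk; things on it stand 14 mm above the desk. y axis along the row towards mark_a, x across the plank, away from the robot.
- star_light: Pale wooden star, 46 x 49 x 8 mm, fixed flat on one end of the plank, 67 mm beyond the last felt disc at that end; it shows the low end of the row and may be at the left or the right. A smaller dark brown star (36 mm, fixed) lies the same way at the other end. Origin: centre of its underside, 12 mm above the desk.
- pinecone: Brown pine cone, 50 mm across, 58 mm high, standing loose on the desk to the left of the plank; a bystander. Origin: centre of its underside.
Things that resemble listed ones, but are neither listed nor needed, are in the scene too. Leave any orange look-alike of the glue alone. What is shaped like the thread_spool but blue or purple is not meant.

How it is judged:
At the end, for the whole second after the job is handed in: Counting from the felt disc next to the pale star, the tape roll, thread spool, beaker and glue stick stand on the four discs in that order, each upright (within 0.15 rad), within 12 mm of its disc's centre, resting on the disc, released and at rest (((horizontal distance between star_light and mark_a below 0.12 m and horizontal distance between tape_roll and mark_a below 0.012 m and z of tape_roll in the frame of mark_a between -0.001 and 0.007 m and horizontal distance between thread_spool and mark_b below 0.012 m and z of thread_spool in the frame of mark_b between -0.001 and 0.007 m and horizontal distance between beaker and mark_c below 0.012 m and z of beaker in the frame of mark_c between -0.001 and 0.007 m and horizontal distance between glue and mark_d below 0.012 m and z of glue in the frame of mark_d between -0.001 and 0.007 m) or (horizontal distance between star_light and mark_d below 0.12 m and horizontal distance between tape_roll and mark_d below 0.012 m and z of tape_roll in the frame of mark_d between -0.001 and 0.007 m and horizontal distance between thread_spool and mark_c below 0.012 m and z of thread_spool in the frame of mark_c between -0.001 and 0.007 m and horizontal distance between beaker and mark_b below 0.012 m and z of beaker in the frame of mark_b between -0.001 and 0.007 m and horizontal distance between glue and mark_a below 0.012 m and z of glue in the frame of mark_a between -0.001 and 0.007 m)) and angle between each of tape_roll, thread_spool, beaker, glue's own z axis and vertical below 0.15 rad and linear speed of each of tape_roll, thread_spool, beaker, glue below 0.02 m/s); the robot touches nothing.
It fails at once if the pine cone is pushed more than 15 mm or lifted (distance of pinecone from where it was at the start of the episode above 0.015 m).
It also fails if it takes over 96 s, if anything falls off the work surface, if the arm or the gripper's body presses on something with over 40 N, if the wrist force passes 120 N, or if a joint passes its speed limit or range.

## Working session

There is one attempt and no reset: what is moved stays moved. The work goes in short steps, each a Python script; the robot and the scene stay as the last script left them, time stands still between calls to the robot, and variables do not carry over. Pictures are saved under pics/ and viewed, at most 14 in all, crops included, and the job is handed in when it is done.

```bash
ls; mkdir -p pics; python3 - <<'E'
from rig import r
import cv2,numpy as np
for n in("top","scene"):
    im,d=r.get_image(n); cv2.imwrite(f"pics/{n}0.png",im[:,:,::-1]); np.save(f"{n}0.npy",d)
    c=r.get_calibration(n); print(n,c)
    R=np.array(c["R"]);t=np.array(c["t"])
    for q in["tape_roll","thread_spool","beaker","glue","mark_a","star_light","pinecone"]:
        for o in r.spot_point(n,q):
            p=R.T@(np.array(o["position"])-t); print(q,np.round(p,3),round(o["score"],2))
print(r.get_t(),r.get_tcp_rot())
E
```

```text
pics
top {'fx': 423.5670804086927, 'fy': 423.5670804086927, 'cx': 257.8037851799467, 'cy': 194.8956599864958, 'k1': 0.049550683172477065, 'R': array([[ 0.00283094, -0.99998723, -0.0041859 ],
       [-0.99279774, -0.00230919, -0.11978028],
       [ 0.11976908,  0.00449484, -0.9927916 ]]), 't': array([0.09059314, 0.55292162, 1.0788572 ])}
tape_roll [ 0.453 -0.203  0.002] 0.45
thread_spool [0.506 0.33  0.001] 0.69
thread_spool [ 0.581  0.337 -0.001] 0.68
thread_spool [ 0.447  0.327 -0.001] 0.6
beaker [0.457 0.149 0.   ] 0.88
beaker [ 0.463  0.007 -0.004] 0.33
glue [0.519 0.02  0.003] 0.65
glue [ 0.464  0.005 -0.002] 0.48
glue [ 0.399  0.007 -0.002] 0.43
mark_a [ 0.617 -0.059  0.015] 0.94
mark_a [0.639 0.084 0.015] 0.72
mark_a [0.648 0.163 0.013] 0.7
mark_a [0.627 0.015 0.01 ] 0.58
star_light [ 0.461  0.006 -0.003] 0.72
star_light [0.662 0.231 0.011] 0.59
pinecone [ 0.679  0.366 -0.   ] 0.76
scene {'fx': 477.4685128771514, 'fy': 477.4685128771514, 'cx': 250.80061777337102, 'cy': 197.06357027127535, 'k1': -0.19592679022692688, 'R': array([[-0.8605809 , -0.50910537,  0.01456843],
       [-0.32595451,  0.52855686, -0.78382479],
       [ 0.39134916, -0.67929329, -0.62081113]]), 't': array([0.52396329, 0.17551744, 0.95593094])}
tape_roll [0.646 0.158 0.016] 0.71
tape_roll [ 0.451 -0.208 -0.004] 0.7
thread_spool [ 0.516  0.331 -0.001] 0.83
thread_spool [0.45  0.332 0.001] 0.65
thread_spool [ 0.582  0.34  -0.002] 0.61
thread_spool [ 0.451 -0.206  0.   ] 0.52
beaker [0.458 0.143 0.002] 0.9
beaker [0.518 0.335 0.004] 0.31
glue [ 0.463 -0.002  0.001] 0.79
glue [0.405 0.005 0.001] 0.69
glue [ 0.519  0.018 -0.001] 0.57
glue [0.64  0.083 0.008] 0.15
mark_a [0.645 0.157 0.015] 0.88
mark_a [ 0.616 -0.064  0.01 ] 0.71
mark_a [0.628 0.013 0.009] 0.56
mark_a [0.639 0.086 0.008] 0.53
star_light [0.658 0.229 0.018] 0.6
pinecone [ 0.682  0.363 -0.001] 0.57
0.8 [ 1.02123386e-05 -1.66134714e-01  9.86103066e-01 -8.43646658e-07]
```

View pics/top0.png

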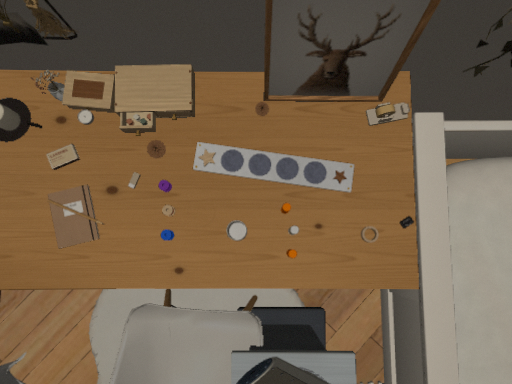

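View pics/scene0.png

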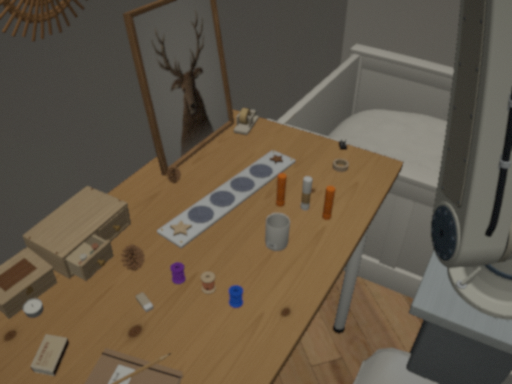

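The top view shows the pale star at (208,158), the left end next to mark_a, and the dark star at (340,177). The rust spool is the middle one at (168,211), the white glue stick is at (295,230) between two orange ones, the beaker is at (237,231) and the tape is at (370,234). The order is therefore tape→a, spool→b, beaker→c, glue→d.

```bash
cat > h.py <<'E'
from rig import r
import cv2,numpy as np
from scipy.spatial.transform import Rotation as Ro
def cloud(n="top"):
    im,d=r.get_image(n); c=r.get_calibration(n); R=np.array(c["R"]);t=np.array(c["t"])
    v,u=np.mgrid[:384,:512]; K=np.array([[c["fx"],0,c["cx"]],[0,c["fy"],c["cy"]],[0,0,1]])
    s=cv2.undistortPoints(np.stack([u,v],-1).reshape(-1,1,2).astype(float),K,np.array([c["k1"],0,0,0])).reshape(384,512,2)
    P=np.dstack([s*d[...,None],d])
    W=(P-t)@R; W[d<=0]=np.nan
    return im,W
def top(W,xy,h,rad=.035,tol=.005):
    m=(np.hypot(W[...,0]-xy[0],W[...,1]-xy[1])<rad)&(abs(W[...,2]-h)<tol)
    p=W[m]
    if len(p)<4: return None
    (x,y),ra=cv2.minEnclosingCircle(p[:,:2].astype(np.float32))
    return np.round([x,y,ra,np.median(p[:,2]),len(p)],4)
def ori(a): # tool down, closing axis (y) at world angle a
    y=np.array([np.cos(a),np.sin(a),0]); z=np.array([0,0,-1.]); q=Ro.from_matrix(np.c_[np.cross(y,z),y,z]).as_quat()
    return q[[3,0,1,2]]
E
python3 - <<'E'
from h import *
objs=dict(tape=(.452,-.205,.015),spool=(.511,.331,.036),beaker=(.457,.146,.068),glue=(.463,.003,.086),o1=(.519,.02,.086),o2=(.402,.006,.086),blue=(.45,.33,.036),purple=(.582,.338,.036))
for n in("top","scene"):
    im,W=cloud(n); print(n,"desk z",np.nanmedian(W[...,2][200:215,220:260]))
    for k,(x,y,h) in objs.items():
        o=top(W,(x,y),h); print(k,o)
    for q in["mark_a"]:
        for o in r.outline_of(n,q):
            p=W[o["mask"]]; p=p[abs(p[:,2]-.014)<.012]
            if len(p)>3:
                (x,y),ra=cv2.minEnclosingCircle(p[:,:2].astype(np.float32)); print(q,round(o["score"],2),len(p),np.round([x,y,ra],4),np.round(np.nanmedian(p,0),4))
print(r.get_t())
E
```

```text
top desk z 0.0010206214993071499
tape [ 4.510e-01 -2.029e-01  2.160e-02  1.470e-02  1.150e+02]
spool [5.140e-01 3.285e-01 1.420e-02 3.700e-02 8.900e+01]
beaker [4.607e-01 1.466e-01 2.530e-02 6.810e-02 4.900e+01]
glue [4.616e-01 2.200e-03 1.070e-02 8.660e-02 6.100e+01]
o1 [5.182e-01 2.170e-02 1.080e-02 8.640e-02 5.900e+01]
o2 [4.032e-01 7.300e-03 1.070e-02 8.580e-02 6.200e+01]
blue [4.490e-01 3.305e-01 1.510e-02 3.670e-02 9.700e+01]
purple [5.791e-01 3.399e-01 1.390e-02 3.650e-02 8.600e+01]
mark_a 0.89 413 [ 0.6165 -0.0601  0.0322] [ 0.6172 -0.0588  0.0148]
mark_a 0.86 383 [0.6298 0.0161 0.0308] [0.6282 0.0165 0.0151]
mark_a 0.61 409 [0.651  0.1619 0.0324] [0.6497 0.1624 0.0149]
mark_a 0.59 388 [0.6391 0.0882 0.0304] [0.6389 0.0891 0.015 ]
scene desk z 0.0003658370616525721
tape [ 4.508e-01 -2.048e-01  2.390e-02  1.430e-02  9.200e+01]
spool [5.137e-01 3.258e-01 1.540e-02 3.560e-02 1.370e+02]
beaker [4.609e-01 1.460e-01 2.760e-02 6.550e-02 1.010e+02]
glue [ 4.586e-01 -5.000e-04  1.220e-02  8.450e-02  5.400e+01]
o1 [5.161e-01 1.880e-02 1.340e-02 8.460e-02 4.700e+01]
o2 [4.024e-01 5.600e-03 1.260e-02 8.470e-02 5.800e+01]
blue [4.495e-01 3.288e-01 1.510e-02 3.550e-02 1.460e+02]
purple [5.781e-01 3.383e-01 1.520e-02 3.560e-02 1.320e+02]
mark_a 0.8 345 [0.6491 0.1614 0.0334] [0.6487 0.1609 0.0131]
mark_a 0.79 236 [ 0.6167 -0.0606  0.0319] [ 0.6163 -0.0601  0.0134]
mark_a 0.67 348 [0.6389 0.0882 0.0325] [0.6369 0.0894 0.0131]
mark_a 0.63 353 [0.6312 0.0113 0.0367] [0.6278 0.0132 0.0128]
1.0
```

Sizes, heights and the 75 mm spacing all agree. I'll move the tape first and check the outcome.

```bash
cat >> h.py <<'E'
M=dict(a=(.650,.1628),b=(.6389,.0888),c=(.6279,.0144),d=(.6168,-.0596))
def go(p,a):
    q0=r.get_qpos(); best=None
    for k in(0,np.pi):
        q=r.inverse_kinematics(list(p),ori(a+k))
        if q is not None:
            c=np.abs(np.array(q)-q0).max()
            if best is None or c<best[0]: best=(c,q)
    r.set_joints(best[1])
def pick(xy,tz,a,op,safe=.2):
    r.gripper_to(op); go((*xy,safe),a)
    r.move_straight([*xy,tz+.05],.25); r.move_straight([*xy,tz],.08)
    r.gripper_to(0.0); print("gap",r.get_finger_gap(),"f",r.get_grasp_force(),"t",r.get_t())
    r.move_straight([*xy,safe],.2); print("gap",r.get_finger_gap())
def place(xy,tz,a,op,safe=.2):
    z=tz+.0145
    go((*xy,safe),a); r.move_straight([*xy,z+.03],.2); r.move_straight([*xy,z],.05)
    r.dwell(.2); print("wrist",np.round(r.get_wrist_force(),1)); r.gripper_to(op)
    r.move_straight([*xy,safe],.2); print("t",r.get_t())
E
python3 - <<'E'
from h import *
A=np.arctan2(-.0111,.0742)
for p in list(M.values())+[(.451,-.204),(.514,.327),(.461,.146),(.460,.001)]:
    print([r.inverse_kinematics([*p,z],ori(A+k)) is not None for z in(.01,.2) for k in(0,np.pi/2,np.pi,-np.pi/2)])
pick((.451,-.2038),.001,A,.065)
place(M['a'],.001,A,.065)
im,W=cloud(); print(top(W,M['a'],.029),top(W,(.451,-.204),.015)); cv2.imwrite("pics/p1.png",cv2.resize(im[100:260,120:400,::-1],None,fx=2.5,fy=2.5))
E
```

```text
[True, True, True, True, True, True, True, True]
[True, True, True, True, True, True, True, True]
[True, True, True, True, True, True, True, True]
[True, True, True, True, True, True, True, True]
[False, True, True, True, False, True, True, True]
[True, True, True, True, True, True, True, True]
[True, True, True, True, True, True, True, True]
[True, True, True, True, True, True, True, True]
gap 0.04005898368204119 f 60.4616522428114 t 4.7583
gap 0.03971529323251154
wrist [-3.9 -0.5  6.5]
t 10.7583
[6.495e-01 1.639e-01 2.170e-02 2.990e-02 7.700e+01] None
```

```bash
python3 - <<'E'
from h import *
A=np.arctan2(-.0111,.0742); d=np.deg2rad
pick((.514,.3275),.003,d(94),.05)
if r.get_finger_gap()<.02: raise SystemExit("spool missed")
place(M['b'],.003,A,.05)
im,W=cloud(); print(top(W,M['b'],.050))
pick((.4608,.1463),.028,A,.085)
if r.get_finger_gap()<.045: raise SystemExit("beaker missed")
place(M['c'],.028,A,.08)
im,W=cloud(); print(top(W,M['c'],.082))
pick(tuple(top(W,(.4605,.001),.086)[:2]),.035,d(97),.05)
if r.get_finger_gap()<.015: raise SystemExit("glue missed")
place(M['d'],.035,A,.05)
r.set_joints([-0.952, 0.255, 0.108, 0, -1.424, -0.285])
for n in("top","scene"):
    im,W=cloud(n); cv2.imwrite(f"pics/{n}2.png",im[:,:,::-1])
    for k,h in zip("abcd",(.029,.05,.082,.1)): print(k,M[k],top(W,M[k],h))
    print([top(W,p,h,) for *p,h in((.518,.021,.086),(.403,.007,.086))])
    for o in r.spot_point(n,"pinecone"): c=r.get_calibration(n); print("cone",np.array(c["R"]).T@(np.array(o["position"])-c["t"]))
E
```

```text
gap 0.026376078755578167 f 59.239799031056464 t 14.2583
gap 0.02653165834896999
wrist [-3.7 -0.9  6.6]
t 19.8917
[6.37e-01 8.25e-02 8.50e-03 5.11e-02 1.60e+01]
gap 0.04956911422812021 f 62.34744762070477 t 23.0
gap 0.049656862248405716
wrist [-3.3  0.6  6.3]
t 27.9583
[6.275e-01 1.520e-02 2.530e-02 8.100e-02 2.100e+01]
gap 0.02011567858208289 f 58.467705845832825 t 31.4
gap 0.02048935485887674
wrist [-1.9 -0.2  4.5]
t 36.7
a (0.65, 0.1628) [6.495e-01 1.654e-01 2.190e-02 3.000e-02 1.050e+02]
b (0.6389, 0.0888) [6.379e-01 9.120e-02 1.380e-02 5.150e-02 8.500e+01]
c (0.6279, 0.0144) [6.276e-01 1.510e-02 2.540e-02 8.190e-02 5.600e+01]
d (0.6168, -0.0596) [ 6.163e-01 -5.780e-02  1.070e-02  1.005e-01  5.900e+01]
[array([5.182e-01, 2.180e-02, 1.090e-02, 8.660e-02, 5.900e+01]), array([4.033e-01, 7.400e-03, 1.070e-02, 8.640e-02, 6.300e+01])]
cone [ 0.68263289  0.36513512 -0.00115156]
a (0.65, 0.1628) [6.492e-01 1.638e-01 2.310e-02 2.750e-02 1.250e+02]
b (0.6389, 0.0888) [6.37e-01 8.89e-02 1.53e-02 4.87e-02 7.80e+01]
c (0.6279, 0.0144) [6.269e-01 1.390e-02 2.730e-02 7.940e-02 8.200e+01]
d (0.6168, -0.0596) [ 6.163e-01 -5.990e-02  1.260e-02  9.900e-02  4.300e+01]
[array([5.17e-01, 2.08e-02, 1.13e-02, 8.44e-02, 5.00e+01]), array([4.017e-01, 6.800e-03, 1.210e-02, 8.450e-02, 5.800e+01])]
cone [ 6.78090665e-01  3.63388981e-01 -5.58204969e-04]
cone [0.62592989 0.01344576 0.01684001]
```

View pics/scene2.png

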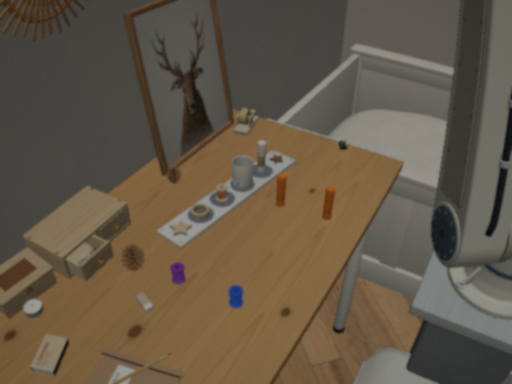

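The final picture shows the tape (201,212), spool (222,194), beaker (242,172) and glue stick (262,155) upright on their discs, starting from the pale star (180,229). The pine cone (132,257) and the orange, blue and purple look-alikes haven't moved.

```bash
python3 -c "
from rig import r
print(r.job_done(),r.get_t())"
```

```text
the job is handed in; nothing more can be done
the job is handed in; nothing more can be done
```

I handed the job in with the tape roll, thread spool, beaker and glue stick upright on discs a to d from the pale star; both cameras put each within about 3 mm of its disc's centre, the pine cone had not moved, and the judge's verdict was not shown.

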